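# Ring the bell and point out the knot and the hook knife

### The arm

A 6-joint arm with a two-finger parallel gripper is mounted at the origin on the work surface. World frame = base frame: x ahead of the robot, y to its left, z up, the work surface at z = 0. Lengths are in mm, angles in rad, forces in N, time in s.
With the tool pointing down it reaches from about 325 to 900 mm from the base axis. Payload 6.1 kg.
Tool frame: the origin (TCP) lies at the very end of the fingers, on their centre line; the grasp point (between the pads) lies r.grasp_offset behind it (r.grasp_offset is the distance from the TCP to the grasp point, in mm); z points along the fingers, y is the line along which they close (so a half turn about z gives the same grasp; the last joint's range is limited). The gripper opens to 85 mm and grips with 20 to 120 N. Pads are 22 mm wide; open, the fingers measure 114 mm over their backs; the gripper's body (76 mm by 85 mm) begins 54 mm behind the grasp point. The pads swing forward as they close: fully open they stand 13 mm farther back than shut.
Start: joints at [1.074, 0.22, 1.526, -0, 1.395, -0.126], TCP at [226.474, 582.516, 231.3] pointing down, gripper open.
Joint ranges: [-2.98, 2.98], [-0.91, 2.08], [0.09, 2.57], [-1.24, 4.39], [0.2, 2.65], [-2.68, 2.68]. Speed limits (rad/s): [2.57, 2.57, 3.01, 3.14, 3.14, 3.14].

### API

Orientations are given as a unit quaternion [x, y, z, w].
In Python, from station import r gives the robot as it stands.
- The arm moves only by the tool servo_tool, never from a script. Its argument "plan" is a list of rows, each a list of 4 numbers: the shift along the tool's x, y, z in cm, then the turn about the tool's z in degrees. A call has 1 to 20 rows; each row is the pose to reach, as a shift and turn from the pose commanded when the call began, along the tool's axes at that moment; what a row does not reach only later rows make up. A row lasts 1/10 s, in which the tool goes at most 50 mm and 8.59 degrees, less where a joint would pass 70% of its speed; a pose out of reach is approached as far as the arm can. A call with a gripper value outside its range is refused whole. "fingers" is the closure, from -1 (fully open) to 1 (shut), so that 0 is half open, set as the call begins (left out, the last holds). The fingers move at their own pace and stop on an object; "newtons" is the grip in N (left out, the last holds). Time passes only in rows, so rows that repeat a pose let the fingers close. It gives the time, the measured TCP pose, the force, the opening and the grip force at its end, in the units of the state.
- r.get_obs(): the state, without advancing time (a new reading comes with each control period).
- r.camera(name): name is "scene" or "top"; returns a dict with "image" (400x640x3 uint8, red, green, blue), "camera_matrix" (3x3 intrinsics, pixels), "k1" (the pictures are not rectified: a ray, as slopes to the right and down, at radius r is drawn at 1 + k1 r^2 times it, then the intrinsics apply), "R" (3x3) and "t" (3): a world point X has camera coordinates R X + t. Camera axes: x right, y down, z forward; pixel columns grow to the right and rows downward; lengths in mm; the calibration is good to about 2 mm. A picture is of the moment at which its call begins. There is no depth.
- r.finish_job(): hands the job in; it is judged then, once.
The state is a dict: "clock": time; "q": joint angles; "qvel": joint speeds; "effort": joint torques, N m; "ee_pos": TCP position; "tcp_rot": TCP orientation; "force": force on the tool from outside, world axes, zero at the start; "wrist_torque": the same for the moment, N m; "width": opening from 0.0 (shut) to 1.0 (fully open); "gripper_force": force on a finger pad.
Only numpy, scipy, OpenCV 4.12 (cv2) and the standard library are available. Lean on these libraries where they do the work, as an engineer would, in place of code of your own. Each camera call takes 0.05 s, during which the arm holds its last target. There are 200 camera calls.

### The job

In a spoon-carving workshop, ring the bench bell by pressing its plunger right down with a fingertip, then point out the spoon blank with the dark knot in its bowl by holding the fingertips still a few centimetres (2 to 5) above the knot for two seconds, and then point in the same way at the curved blade of the hook knife that will cut it out. Do not touch or move any blank or tool, and do not dip down close over the other blanks' bowls or the other tools' blades on the way. Finish with the hand raised, fingertips about 25 cm above the bench.

Things in the scene. Friction and masses are not known exactly. Their poses are not given: they have to be found in the camera images.
- bell_plunger (a joint): brass plunger of the desk bell, travel 0 (up, at rest) to 0.007 m (fully down); a spring pushes it back, 1.5 N to start and 5 N fully down
- bell: the desk bell, steel dome with a brass plunger on top; origin at the centre of its underside on the bench
- bell_top (a point): centre of the top face of the bell's plunger, a brass disc 22 mm across, 66 mm above the bench when up; below it a steel dome 80 mm across and 48 mm high on a black foot 88 mm across, screwed to the bench
- knot_blank: pale wooden spoon blank with a dark brown knot 24 mm across on the floor of its hollow: bowl 66 mm across and 28 mm high with an open hollow 16 mm deep, flat handle 22 mm wide and 18 mm high running 151 mm from the bowl's centre along +x; origin under the bowl's centre at its underside, z up; lies loose on the drilled board
- knot_blank_bowl (a point): the knot: middle of the hollow's floor, 13 mm above the blank's underside and 15 mm below the bowl's rim
- plain_blank_a: pale wooden spoon blank with a clean hollow, no knot: bowl 66 mm across and 28 mm high with an open hollow 16 mm deep, flat handle 22 mm wide and 18 mm high running 151 mm from the bowl's centre along +x; origin under the bowl's centre at its underside, z up; lies loose on the drilled board
- plain_blank_a_bowl (a point): middle of the hollow's floor of that clean blank, 13 mm above its underside
- plain_blank_b: pale wooden spoon blank with a clean hollow, no knot: bowl 66 mm across and 28 mm high with an open hollow 16 mm deep, flat handle 22 mm wide and 18 mm high running 151 mm from the bowl's centre along +x; origin under the bowl's centre at its underside, z up; lies loose on the drilled board
- plain_blank_b_bowl (a point): middle of the hollow's floor of that clean blank, 13 mm above its underside
- hook_knife: hook knife: brown wooden handle 100 x 26 mm, brass ferrule, steel blade curled sideways into a hook 35 mm across; loose on the grey mat, about 22 mm high; origin at the underside below the middle of the handle, handle along x, blade towards +x, z up
- hook_blade (a point): middle of the hook knife's curled blade, 92 mm ahead of the handle's middle, 15 mm to the side (+y of the knife), 11 mm above the knife's underside; the blade's upper edge is 6 mm higher
- straight_knife: straight carving knife: black handle 100 x 26 mm, brass ferrule, straight steel blade 62 mm long; loose on the grey mat, about 22 mm high; origin at the underside below the middle of the handle, handle along x, blade towards +x, z up
- straight_blade (a point): middle of the straight knife's blade, 92 mm ahead of the handle's middle, 11 mm above the knife's underside
- gouge: gouge: orange-brown handle 110 x 26 mm, brass ferrule, thin round steel shank with a small U-shaped channel at its tip; loose on the grey mat, about 22 mm high; origin at the underside below the middle of the handle, handle along x, blade towards +x, z up
- gouge_blade (a point): the gouge's channel end, 110 mm ahead of the handle's middle, 11 mm above the gouge's underside
- board: plywood board with rows of round holes, 260 x 280 x 18 mm, fixed; the three blanks lie on it side by side, in any order; origin at the centre of its underside
- mat: grey mat 220 x 240 x 4 mm, fixed; the three tools lie on it side by side, in any order; origin at the centre of its underside
There are look-alikes about, which are no part of the job. What is shaped like the knot_blank but orange or red is not meant.

How it is judged (in metres and radians):
On the way, in this order (a step that is already met when the one before it is completed fails the run):
1. the bell's plunger is pressed down by the fingers (at least 5 mm of its 7) (value of joint bell_plunger above 0.005 m and contact force between the fingers and bell above 1 N), for 0.05 s.
2. the hand dwells just above the knot, without contact, for at least 1.5 s (horizontal distance between the grasp point and knot_blank_bowl below 0.025 m and z of the grasp point in the frame of knot_blank between 0.035 and 0.105 m), for 1.5 s.
3. the hand dwells just above the hook knife's curved blade, without contact, for at least 1.5 s (horizontal distance between the grasp point and hook_blade below 0.025 m and z of the grasp point in the frame of hook_knife between 0.03 and 0.105 m), for 1.5 s.
At the end, for the whole second after the job is handed in: the grasp point is more than 18 cm above the bench, the bell's plunger is up again (within 1 mm), and every blank and tool is at rest within 8 mm of where it started (height (world z) of the grasp point above 0.18 m and value of joint bell_plunger below 0.001 m and distance of each of knot_blank, plain_blank_a, plain_blank_b, hook_knife, straight_knife, gouge from where it was at the start of the episode below 0.008 m and linear speed of each of knot_blank, plain_blank_a, plain_blank_b, hook_knife, straight_knife, gouge below 0.02 m/s); the robot touches nothing.
It fails at once if a blank or tool is touched (more than 0.5 N) (contact force between any of the fingers, the arm and knot_blank above 0.5 N or contact force between any of the fingers, the arm and plain_blank_a above 0.5 N or contact force between any of the fingers, the arm and plain_blank_b above 0.5 N or contact force between any of the fingers, the arm and hook_knife above 0.5 N or contact force between any of the fingers, the arm and straight_knife above 0.5 N or contact force between any of the fingers, the arm and gouge above 0.5 N).
It fails at once if a blank or tool is moved or lifted by more than 8 mm (distance of any of knot_blank, plain_blank_a, plain_blank_b, hook_knife, straight_knife, gouge from where it was at the start of the episode above 0.008 m).
It fails at once if the hand dips down close (grasp point within 25 mm to the side and less than 65 to 75 mm above its underside) over another blank's bowl or another tool's blade ((horizontal distance between the grasp point and plain_blank_a_bowl below 0.025 m and z of the grasp point in the frame of plain_blank_a between -0.05 and 0.075 m) or (horizontal distance between the grasp point and plain_blank_b_bowl below 0.025 m and z of the grasp point in the frame of plain_blank_b between -0.05 and 0.075 m) or (horizontal distance between the grasp point and straight_blade below 0.025 m and z of the grasp point in the frame of straight_knife between -0.05 and 0.065 m) or (horizontal distance between the grasp point and gouge_blade below 0.025 m and z of the grasp point in the frame of gouge between -0.05 and 0.065 m)).
It also fails if it takes over 56 s, if anything falls off the work surface, if the arm or the gripper's body presses on something with over 40 N, if the wrist force passes 120 N, or if a joint passes its speed limit or range.

## Working session

There is one attempt and no reset: what is moved stays moved. The work goes in short steps, Python scripts to look and compute and a tool call to move; the robot and the scene stay as the last step left them, time stands still between calls to the robot, and variables do not carry over. Pictures are saved under pics/ and viewed, at most 10 in all, crops included, and the job is handed in when it is done.

Besides the shell and the picture viewer there is one more tool, called after "Request:" in YAML: its name, and indented under it one key for each argument. servo_tool: Moves the arm, as the interface text tells. Its arguments: {"type":"object","properties":{"plan":{"type":"array","items":{"type":"array","items":{"type":"number"}}},"fingers":{"type":"number"},"newtons":{"type":"number"}},"required":["plan"]}

```bash
mkdir -p pics
cat > h.py <<'E'
import numpy as np, cv2
from station import r
def ray(c,u,v):
    K=np.array(c["camera_matrix"]);R=np.array(c["R"]);t=np.array(c["t"])
    d=np.array([(u-K[0,2])/K[0,0],(v-K[1,2])/K[1,1]]);s=d.copy()
    for _ in range(20): s=d/(1+c["k1"]*(s@s))
    return -R.T@t, R.T@np.array([s[0],s[1],1])
def onz(c,u,v,z):
    o,d=ray(c,u,v); return o+d*(z-o[2])/d[2]
E
python3 - <<'E'
from h import *
import pickle
for n in("scene","top"):
    c=r.camera(n);pickle.dump(c,open(n+".pkl","wb"))
    cv2.imwrite(f"pics/{n}0.png",c["image"][:,:,::-1])
    o,d=ray(c,320,200);print(n,o.round(),d.round(2))
s=r.get_obs();print(s["ee_pos"],s["tcp_rot"],s["clock"],s["width"],r.grasp_offset)
E
```

```text
scene [1117. -169. 1077.] [-0.46  0.25 -0.85]
top [ 226.  103. 1833.] [ 0.19  0.02 -0.98]
[226.23123235 582.04210946 230.30214572] [ 1.84360410e-01  9.82858311e-01 -8.42018955e-04 -2.66958316e-04] 0.1 0.9973201475103426 18.700000000000003
```

View pics/top0.png

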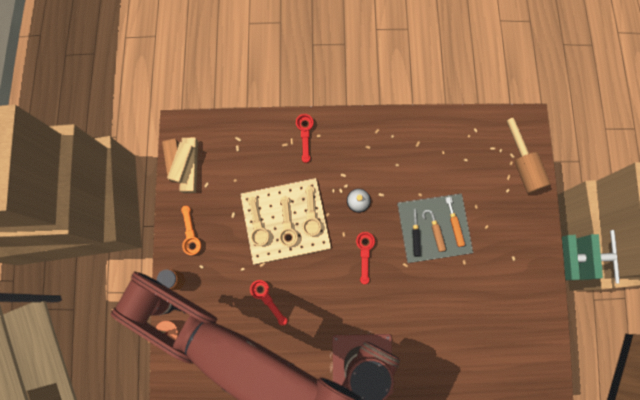

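View pics/scene0.png

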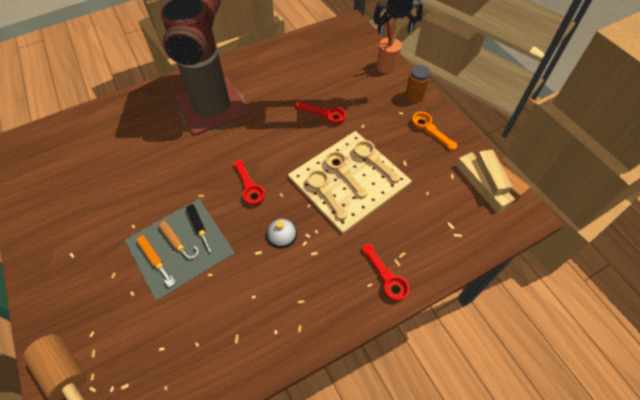

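The top view shows three pale blanks on the board, with bowls at (261,237), (289,237) and (312,227). The middle one has the dark centre. The red look-alikes are at (305,123), (366,241) and (262,289), and an orange one at (192,245). On the mat are the black straight knife (416,230), the hook knife with its curl near (428,214) and the gouge (453,205). The bell is at (359,200). Next I check the choice in one close crop.

Run:
```python
from h import *
import pickle
a=pickle.load(open("top.pkl","rb"))["image"];b=pickle.load(open("scene.pkl","rb"))["image"]
f=lambda i,x,y,w,h:cv2.resize(i[y:y+h,x:x+w],(400,300),interpolation=cv2.INTER_CUBIC)
m=np.vstack([np.hstack([f(a,240,182,92,69),f(a,395,190,80,60)]),np.hstack([f(b,290,130,120,90),f(b,125,195,112,84)])])
cv2.imwrite("pics/crop.png",m[:,:,::-1])
```

```text
(no output)
```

View pics/crop.png

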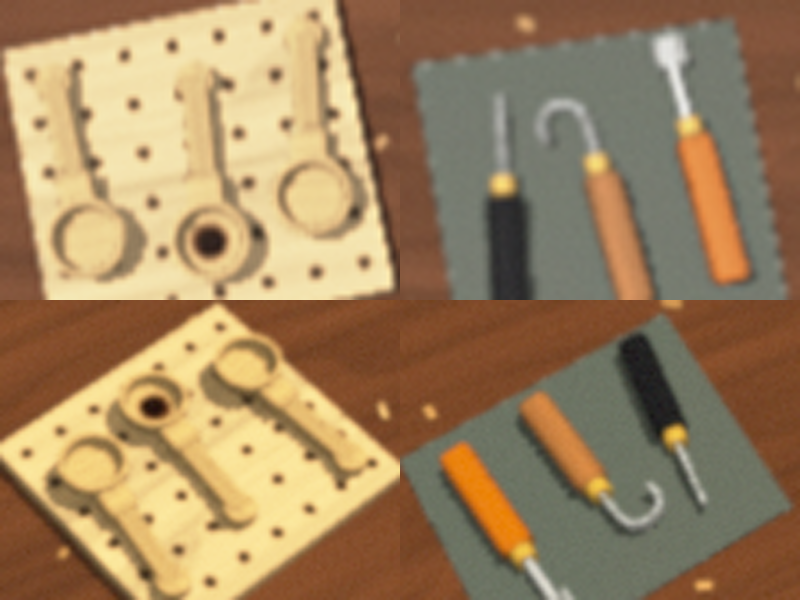

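The crop confirms it: the knot is in the middle blank (top 288.3,237.7; scene 335.9,162.1). The hook's curl centre is at about top (428.2,215), scene (190.8,252.4), between the straight knife and the gouge.

Run:
```python
from h import *
import pickle
t=pickle.load(open("top.pkl","rb"));s=pickle.load(open("scene.pkl","rb"))
def brass(c,x,y):
    w=c["image"][y-22:y+22,x-22:x+22];h=cv2.cvtColor(w,cv2.COLOR_RGB2HSV)
    m=cv2.inRange(h,(15,110,120),(35,255,255))
    n,l,st,ce=cv2.connectedComponentsWithStats(m)
    return [(st[i,4],(ce[i]+[x-22,y-22]).round(1)) for i in range(1,n) if st[i,4]>3]
bt=brass(t,359,200);bs=brass(s,281,233);print(bt,bs)
for q in bt:print("bell top",onz(t,*q[1],65).round(1))
for q in bs:print("bell scn",onz(s,*q[1],65).round(1))
for n,p,q,z in(("knot",(288.3,237.7),(335.9,162.1),31),("hook",(428.2,215),(190.8,252.4),15)):
    print(n,onz(t,*p,z).round(1),onz(s,*q,z).round(1))
for n,p in(("handle end",(395+522/5-80+0,0)),):pass
# hook ferrule, straight blade mid, gouge tip, other bowls (top)
for n,p,z in(("ferrule",(434.4,222.6),15),("straight",(414.8,216.5),15),("gouge",(448.7,199.5),15),("bowlA",(261,237.5),31),("bowlB",(313,227.5),31)):
    print(n,onz(t,*p,z).round(1))
# hook knife handle centroid
h=cv2.cvtColor(t["image"][200:260,422:447],cv2.COLOR_RGB2HSV);m=cv2.inRange(h,(5,80,110),(18,255,255))
n,l,st,ce=cv2.connectedComponentsWithStats(m);i=1+np.argmax(st[1:,4]);p=ce[i]+[422,200];print("handle",st[i],p,onz(t,*p,20).round(1))
```

```text
[(np.int32(7), array([345.4, 186.1])), (np.int32(4), array([339.8, 189.2])), (np.int32(20), array([359.2, 197.5]))] [(np.int32(53), array([279.8, 224.8])), (np.int32(10), array([259.9, 252.2]))]
bell top [620.8  47.6  65. ]
bell top [610.   67.6  65. ]
bell top [5.789e+02 2.000e-01 6.500e+01]
bell scn [581.6  -4.3  65. ]
bell scn [630.7 -85.9  65. ]
knot [445.7 252.7  31. ] [446.7 250.1  31. ]
hook [ 519.9 -249.7   15. ] [ 516.2 -251.5   15. ]
ferrule [ 491.8 -270.6   15. ]
straight [ 515.4 -200.8   15. ]
gouge [ 575.3 -327.9   15. ]
bowlA [448.  349.6  31. ]
bowlB [480.5 164.9  31. ]
handle [ 10  23  14  29 222] [438.2972973  237.25675676] [ 438.  -280.7   20. ]
```

Request:
servo_tool:
  plan:
    - [-2,-1.5,0,0]
    - [-6,-4.6,0,0]
    - [-10,-7.7,0,0]
    - [-14,-10.8,0,0]
    - [-18,-13.8,0,0]
    - [-22,-16.9,0,0]
    - [-26,-20,0,0]
    - [-30,-23.1,0,0]
    - [-34,-26.2,0,0]
    - [-38,-29.2,0,0]
    - [-42,-32.3,0,0]
    - [-46,-35.4,0,0]
    - [-50,-38.5,0,0]
    - [-52.5,-40.4,0,0]
    - [-54.1,-41.7,0,0]
    - [-54.1,-41.7,4,0]
    - [-54.1,-41.7,8,0]
    - [-54.1,-41.7,11,0]
    - [-54.1,-41.7,12,0]
    - [-54.1,-41.7,12,0]
  fingers: 1
  newtons: 20

```text
clock: 2.1
ee_pos: [578.1, -1.5, 109.5]
tcp_rot: [0.184, 0.983, -0.0, -0.002]
force: [-0.2, -0.6, 0.7]
width: -0.001
gripper_force: 0.0
```

Run:
```python
from h import *
c=r.camera("scene");d=r.camera("top")
f=lambda i,x,y:cv2.resize(i[y:y+75,x:x+100],(400,300),interpolation=cv2.INTER_CUBIC)
m=np.hstack([f(c["image"],230,165),f(d["image"],310,165)])
cv2.imwrite("pics/near.png",m[:,:,::-1]);print(r.get_obs()["ee_pos"])
def pj(c,X):
    R,t=np.array(c["R"]),np.array(c["t"]);k=np.array([c["k1"],0,0,0],float)
    return cv2.projectPoints(np.array([X],float),cv2.Rodrigues(R)[0],t.astype(float),np.array(c["camera_matrix"],float),k)[0].ravel()
print((pj(c,r.get_obs()["ee_pos"])-[230,165])*4)
```

```text
[580.61042653  -1.92874844 112.89098493]
[195.85614224 201.90365709]
```

View pics/near.png

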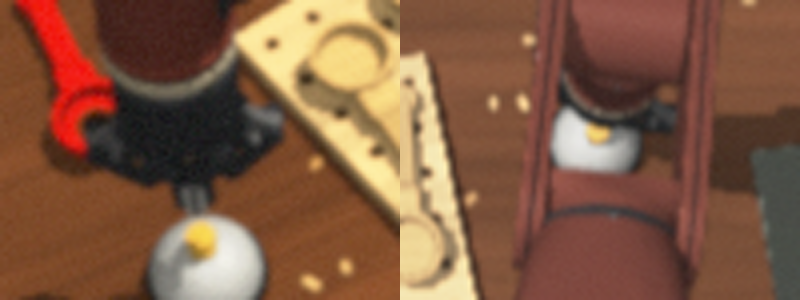

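The scene view has the shut fingertips at crop (193,208), right above the brass plunger at (200,238) and aligned within 3 mm. Pressing next.

Request:
servo_tool:
  plan:
    - [0,0,1.5,0]
    - [0,0,3,0]
    - [0,0,4,0]
    - [0,0,4.5,0]
    - [0,0,4.8,0]
    - [0,0,5.0,0]
    - [0,0,5.1,0]
    - [0,0,5.2,0]
    - [0,0,5.2,0]
    - [0,0,5.2,0]

```text
clock: 3.2
ee_pos: [579.8, -2.2, 59.7]
tcp_rot: [0.184, 0.983, -0.0, 0.0]
force: [-2.4, -0.0, 5.6]
width: 0.002
gripper_force: 2.2
```

Request:
servo_tool:
  plan:
    - [0,0,0.1,0]
    - [0,0,0.15,0]
    - [0,0,0.15,0]
    - [0,0,0.15,0]

```text
clock: 3.6
ee_pos: [579.9, -2.2, 58.9]
tcp_rot: [0.184, 0.983, -0.0, 0.0]
force: [-4.9, 0.5, 10.0]
width: -0.0
gripper_force: 5.5
```

The plunger is on its stop (10 N). Next I lift, cross high and descend over the knot.

Request:
servo_tool:
  plan:
    - [0,0,-2,0]
    - [0,0,-6,0]
    - [0,0,-10,0]
    - [0,0,-12,0]
    - [2,1.7,-12,0]
    - [5,4.3,-12,0]
    - [8.3,7.2,-12,0]
    - [11.6,10,-12,0]
    - [15,13,-12,0]
    - [18,15.6,-12,0]
    - [20.5,17.7,-12,0]
    - [21.7,18.8,-12,0]
    - [21.7,18.8,-12,0]
    - [21.7,18.8,-12,0]

```text
clock: 5.0
ee_pos: [445.7, 251.7, 177.6]
tcp_rot: [0.184, 0.983, -0.0, 0.0]
force: [0.3, -0.7, -0.3]
width: -0.003
gripper_force: 0.0
```

Run:
```python
from h import *
c=r.camera("scene");print(r.get_obs()["ee_pos"])
cv2.imwrite("pics/knot.png",cv2.resize(c["image"][60:210,250:450],(800,600),interpolation=cv2.INTER_CUBIC)[:,:,::-1])
```

```text
[445.90368269 251.24866974 177.62081742]
```

View pics/knot.png

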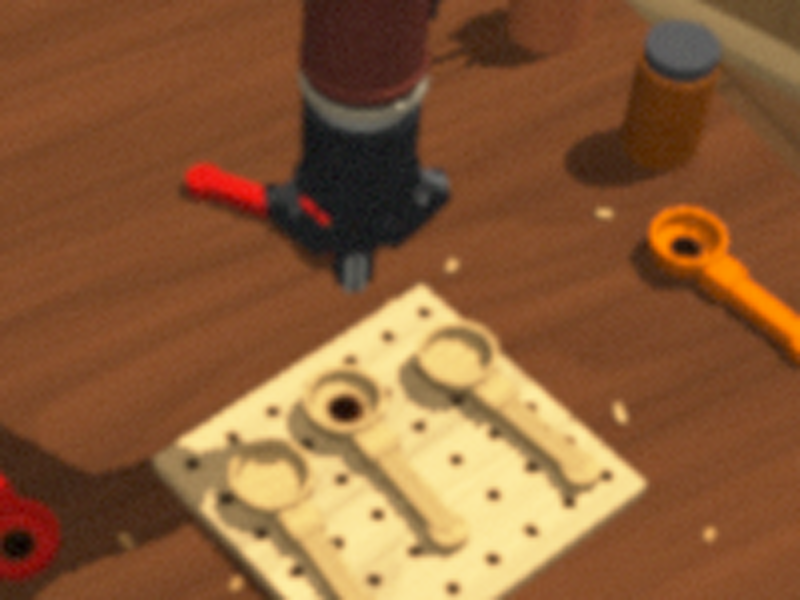

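The fingertips (352,288) hang over the knot (345,408). Everything else is undisturbed, so I go down 11 cm and hold.

Request:
servo_tool:
  plan:
    - [0,0,2,0]
    - [0,0,5,0]
    - [0,0,8,0]
    - [0,0,10,0]
    - [0,0,11,0]
    - [0,0,11,0]
    - [0,0,11,0]
    - [0,0,11,0]
    - [0,0,11,0]
    - [0,0,11,0]
    - [0,0,11,0]
    - [0,0,11,0]
    - [0,0,11,0]
    - [0,0,11,0]
    - [0,0,11,0]
    - [0,0,11,0]
    - [0,0,11,0]
    - [0,0,11,0]
    - [0,0,11,0]
    - [0,0,11,0]

```text
clock: 7.05
ee_pos: [445.5, 251.7, 67.8]
tcp_rot: [0.184, 0.983, 0.0, 0.0]
force: [0.3, -0.3, -0.0]
width: -0.004
gripper_force: 0.0
```

Request:
servo_tool:
  plan:
    - [0,0,0,0]
    - [0,0,0,0]
    - [0,0,0,0]
    - [0,0,0,0]
    - [0,0,0,0]
    - [0,0,0,0]
    - [0,0,0,0]
    - [0,0,0,0]
    - [0,0,0,0]
    - [0,0,0,0]
    - [0,0,-2,0]
    - [0,0,-5,0]
    - [0,0,-9,0]
    - [0,0,-12,0]
    - [0,0,-13,0]
    - [0,0,-13,0]

```text
clock: 8.65
ee_pos: [446.5, 252.1, 199.5]
tcp_rot: [0.184, 0.983, 0.001, 0.002]
force: [-0.0, -0.3, -0.2]
width: -0.002
gripper_force: 0.0
```

Request:
servo_tool:
  plan:
    - [-1,-1.7,0,0]
    - [-3,-5.2,0,0]
    - [-5,-8.7,0,0]
    - [-7,-12.2,0,0]
    - [-9,-15.7,0,0]
    - [-11,-19.2,0,0]
    - [-13,-22.7,0,0]
    - [-15,-26.2,0,0]
    - [-17,-29.7,0,0]
    - [-19,-33.2,0,0]
    - [-21,-36.7,0,0]
    - [-23,-40.2,0,0]
    - [-24.5,-42.8,0,0]
    - [-25.2,-44,0,0]
    - [-25.2,-44,4,0]
    - [-25.2,-44,7,0]
    - [-25.2,-44,8,0]
    - [-25.2,-44,8,0]

```text
clock: 10.45
ee_pos: [519.1, -248.0, 114.8]
tcp_rot: [0.184, 0.983, 0.001, -0.003]
force: [-0.5, -0.2, -0.0]
width: -0.003
gripper_force: 0.0
```

Run:
```python
from h import *
c=r.camera("scene");print(r.get_obs()["ee_pos"])
cv2.imwrite("pics/hook.png",cv2.resize(c["image"][165:315,90:290],(800,600),interpolation=cv2.INTER_CUBIC)[:,:,::-1])
```

```text
[ 520.41629188 -248.84921028  116.99865371]
```

View pics/hook.png

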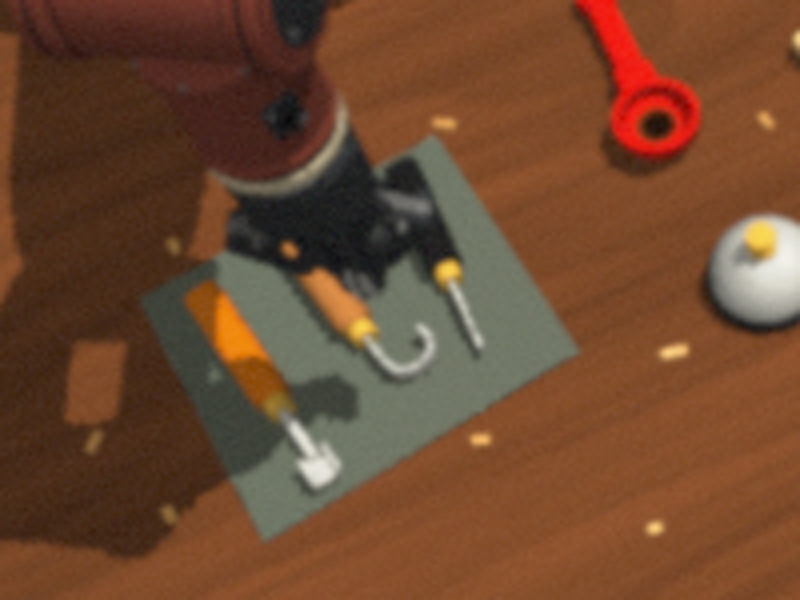

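The fingertips (372,285) are above the curl at (405,350), and the plunger is back up. Down 6.8 cm and hold.

Request:
servo_tool:
  plan:
    - [0,0,2,0]
    - [0,0,4,0]
    - [0,0,5.5,0]
    - [0,0,6.4,0]
    - [0,0,6.8,0]
    - [0,0,6.8,0]
    - [0,0,6.8,0]
    - [0,0,6.8,0]
    - [0,0,6.8,0]
    - [0,0,6.8,0]
    - [0,0,6.8,0]
    - [0,0,6.8,0]
    - [0,0,6.8,0]
    - [0,0,6.8,0]
    - [0,0,6.8,0]
    - [0,0,6.8,0]
    - [0,0,6.8,0]
    - [0,0,6.8,0]
    - [0,0,6.8,0]
    - [0,0,6.8,0]

```text
clock: 12.5
ee_pos: [520.9, -249.8, 49.8]
tcp_rot: [0.184, 0.983, -0.0, -0.0]
force: [0.3, 0.3, 0.3]
width: -0.003
gripper_force: 0.0
```

Request:
servo_tool:
  plan:
    - [0,0,0,0]
    - [0,0,0,0]
    - [0,0,0,0]
    - [0,0,0,0]
    - [0,0,0,0]
    - [0,0,0,0]
    - [0,0,0,0]
    - [0,0,0,0]
    - [0,0,-2,0]
    - [0,0,-5,0]
    - [0,0,-9,0]
    - [0,0,-13,0]
    - [0,0,-17,0]
    - [0,0,-19,0]
    - [0,0,-20,0]
    - [0,0,-20,0]
    - [0,0,-20,0]
    - [0,0,-20,0]

```text
clock: 14.3
ee_pos: [520.0, -249.2, 247.5]
tcp_rot: [0.184, 0.983, 0.001, -0.002]
force: [0.1, -0.8, -1.2]
width: -0.002
gripper_force: 0.0
```

Run:
```python
from h import *
import pickle
a=pickle.load(open("scene.pkl","rb"))["image"];b=r.camera("scene")["image"]
print(r.get_obs()["ee_pos"])
cv2.imwrite("pics/end.png",np.hstack([a[120:320,120:420],b[120:320,120:420]])[:,:,::-1])
```

```text
[ 520.05283929 -249.22508382  247.58881742]
```

View pics/end.png

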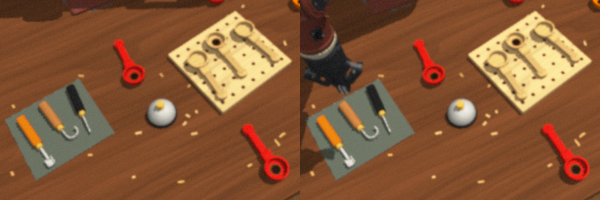

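Before and after look the same: the blanks, tools and bell are unmoved, and the hand is up at about 25 cm.

```bash
python3 -c "
from station import r
print(r.finish_job())"
```

```text
the job is handed in; nothing more can be done
None
```

The job is handed in, though no verdict came back: I rang the bell, held about 2 s above the knot and then above the hook blade, and finished with the hand about 25 cm up; no blank or tool looked moved in the final picture.

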